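Shut off the sampling-air line under the sliding cover

ROBOT

A 7-joint arm with a two-finger parallel gripper is mounted at the origin on the work surface. World frame = base frame: x ahead of the robot, y to its left, z up, the work surface at z = 0. Lengths are in mm, angles in rad, forces in N, time in s.
With the tool pointing down it reaches from about 400 to 850 mm from the base axis. Payload 4.5 kg.
Tool frame: the origin (TCP) lies at the very end of the fingers, on their centre line; the grasp point (between the pads) lies 19 mm behind it; y points along the fingers, z is the direction in which the jaws open and shut, and the axes are right-handed (so a half turn about y gives the same grasp; the last joint's range is limited). The gripper opens to 85 mm and grips with 20 to 120 N. Pads are 22 mm wide; open, the fingers measure 114 mm over their backs; the gripper's body (76 mm by 85 mm) begins 54 mm behind the grasp point. The pads swing forward as they close: fully open they stand 13 mm farther back than shut.
Start: joints at [-1.088, 0.689, -0.195, 1.565, 0.157, 0.902, -0.215], TCP at [271.164, 563.141, 193.017] pointing down, gripper open.
Joint ranges: [-3.01, 3.01], [-0.46, 2.08], [-1.47, 1.51], [0.13, 2.56], [-1, 4.14], [0.04, 2.09], [-2.66, 2.66]. Speed limits (rad/s): [2.57, 2.57, 3.14, 3.14, 3.14, 3.14, 3.14].

INTERFACE

Orientations are given as a unit quaternion [w, x, y, z].
In Python, from rig import arm gives the robot as it stands. The module is installed in compiled form; this text tells all that it offers.
- The arm moves only by the tool send_rows, never from a script. Its arguments are lists of equal length, an entry for each row: "delta_pos": the shift along the world's x, y, z in cm, a list of three; "rot": the turn, a rotation vector about the world's x, y, z in degrees, a list of three; "fingers": the opening, from 0 (shut) to 1 (fully open). A call has 1 to 20 rows; each row shifts and turns the commanded pose from where the row before left it; what a row does not reach is not made up. A row lasts 1/8 s, in which the tool goes at most 62.5 mm and 10.7 degrees, less where a joint would pass 70% of its speed; a pose out of reach is approached as far as the arm can. A call with a gripper value outside its range is refused whole. The fingers move at their own pace and stop on an object; "force" is the grip in N (left out, the last holds). Time passes only in rows, so rows that do not move let the fingers close. It gives the time, the measured TCP pose, the force and the opening at its end, in the units of the state.
- arm.observe(): the state, without advancing time (a new reading comes with each control period).
- arm.camera(name): name is "side" or "top"; returns a dict with "image" (480x640x3 uint8, red, green, blue), "z_map" (480x640 float32, mm along the optical axis (not along the pixel's ray), 0 where there is no reading), "fx", "fy", "cx", "cy" (pixels), "world_from_camera" (4x4, takes a point from camera to world coordinates). Camera axes: x right, y down, z forward; pixel columns grow to the right and rows downward; lengths in mm; the calibration is good to about 2 mm. A picture is of the moment at which its call begins.
- arm.hand_in(): hands the job in, once; it reports no verdict.
The state is a dict: "clock": time; "qpos": joint angles; "joint_vel": joint speeds; "joint_torque": joint torques, N m; "tool_pos": TCP position; "orientation": TCP orientation; "contact_force": force on the tool from outside, world axes, zero at the start; "ft_torque": the same for the moment, N m; "width": finger opening in mm.
Only numpy, scipy, OpenCV 4.12 (cv2) and the standard library are available. Lean on these libraries where they do the work, as an engineer would, in place of code of your own. Each camera call takes 0.05 s, during which the arm holds its last target.

TASK

The air-sampling manifold on the desk is covered: gently push its grey cover by the yellow rib, with the fingertips, all the way aside so that the two valves lie open to view, then push the red valve handle just as gently round until it is fully shut, square across its pipe. Nothing is to be gripped or picked up; leave the blue handle as it is, do not disturb the mug, the tin or the sound meter, and leave the cover open and the hand clear at the end.

Things in the scene. Friction and masses are not known exactly. Their poses are not given: they have to be found in the camera images.
- manifold: grey metal box fixed to the desk, 262 (its x) x 320 (its y) x 68 mm high plus two low rails along its long edges up to 79 mm. Origin: centre of its underside, on the desk; z up; its front (-x) faces roughly to the robot. The half at -y is an open bay (inside: x -125 to 125 mm, y -154 to 0 mm, floor at 6 mm) with two valves; the half at +y is a closed housing 68 mm high, over which the cover slides
- cover (a joint): grey flat cover, 236 x 160 x 6 mm (underside 69 mm, top 75 mm above the desk), held in rails; slides along the box's +y. 0 = bay fully covered, 0.155 m = fully open against its stop, cover over the closed housing. Starts at 0 to 15 mm. Stays where it is left; needs about 2 N plus a little more when pushed fast
- cover_fin (a point): centre of the top edge of the yellow rib standing on the cover, 101 mm above the desk; the rib is 120 mm long (box x), 12 mm thick (box y) and rises 26 mm above the cover; push it on its -y side towards the box's +y. It moves with the cover
- red_handle (a joint): red handle with a white band: the one to shut. 0 = open (handle along its pipe, pointing to the box's +y), 1.571 rad = fully shut against its stop (handle across the pipe, pointing to the box's +x); it grows clockwise seen from above. Starts at 0 to 0.25 rad. Stays where it is left; takes about 0.12 N m, some 2 to 3 N near its end
- red_pivot (a point): on the turning axis of the red handle, half-way up the handle's thickness, 52 mm above the desk. The red and the blue valve may change places: one stands at box x = -70 mm, the other at +40 mm, both at box y = -125 mm
- red_tip (a point): end of the red handle, half-way up, 72 mm from its pivot. The handle is a straight bar 14 mm wide and 16 mm thick (44 to 60 mm above the desk), with a hub of 24 mm diameter; below it brass pipe and valve body reach up to 36 mm above the desk
- blue_handle (a joint): blue handle of the other valve, same shape, same meaning of its values; to be left as it is. Starts at 0 to 0.25 rad
- blue_tip (a point): end of the blue handle, 72 mm from its pivot, 52 mm above the desk
- mug: loose white mug, 76 mm diameter, 90 mm high, handle at its +y; origin at the centre of its underside. Stands on the desk beside one end of the box; leave alone
- tin: loose closed green tin, 72 mm diameter, 85 mm high; origin at the centre of its underside. Stands beside the box's other end; leave alone
- meter: loose grey sound level meter lying flat beyond the box, body 62 x 130 x 32 mm, with a thin stalk and foam ball reaching 132 mm from its origin along its own +y; origin at the centre of the body's underside; leave alone

How it is judged:
By the outcome, as a careful person would: the job done as asked, in the order asked, and still so for the second after the job is handed in, with the robot touching nothing.
It also fails if it takes over 64 s, if anything falls off the work surface, if the arm or the gripper's body presses on something with over 40 N, if the wrist force passes 120 N, or if a joint passes its speed limit or range.

## Working session

There is one attempt and no reset: what is moved stays moved. The work goes in short steps, Python scripts to look and compute and a tool call to move; the robot and the scene stay as the last step left them, time stands still between calls to the robot, and variables do not carry over. Pictures are saved under pics/ and viewed, and the job is handed in when it is done.

Besides the shell and the picture viewer there is one more tool, called after "Emit:" by a JSON object that holds its "method" and its "body", one argument or row to a line. send_rows: Moves the arm, as the interface text tells. Its arguments: {"type":"object","properties":{"delta_pos":{"type":"array","items":{"type":"array","items":{"type":"number"}}},"rot":{"type":"array","items":{"type":"array","items":{"type":"number"}}},"fingers":{"type":"array","items":{"type":"number"}},"force":{"type":"number"}},"required":["delta_pos","rot","fingers"]}

```bash
mkdir -p pics; python3 - <<'E'
from rig import arm
import cv2,numpy as np
s=arm.observe();print(s)
for n in("top","side"):
    c=arm.camera(n);cv2.imwrite(f"pics/{n}0.png",c["image"][:,:,::-1]);np.savez(f"{n}0.npz",**c)
    print(n,c["fx"],c["fy"],c["cx"],c["cy"],c["world_from_camera"].round(3))
E
```

```text
{'clock': 0.0, 'qpos': array([-1.08815709,  0.69003894, -0.1945258 ,  1.5663743 ,  0.1572638 ,
        0.90252267, -0.21515653]), 'joint_vel': array([ 1.56309922e-04,  8.12934332e-05, -7.04212180e-04,  1.36670168e-03,
        6.07981491e-04, -1.07389137e-03, -7.35146998e-04]), 'joint_torque': array([-3.91061349e-04, -5.39609599e+01, -1.26683481e+00, -1.58540601e+01,
        9.05623776e-03,  9.50467918e-03,  2.03684050e-05]), 'tool_pos': array([270.90951719, 562.39544321, 192.14207603]), 'orientation': array([-0.68869514,  0.69005701, -0.15747074,  0.15723641]), 'contact_force': array([-0.53968661,  1.00008816, -0.1455247 ]), 'ft_torque': array([ 0.00982276, -0.00524265,  0.05617415]), 'width': 85.5627299112615}
top 602.6678552565561 602.6678552565561 331.0525352454594 245.02431677615843 [[ 1.100000e-02 -9.830000e-01  1.820000e-01  4.335170e+02]
 [-1.000000e+00 -8.000000e-03  2.000000e-02  6.160000e-01]
 [-1.800000e-02 -1.830000e-01 -9.830000e-01  1.163944e+03]
 [ 0.000000e+00  0.000000e+00  0.000000e+00  1.000000e+00]]
side 593.4609720650787 593.4609720650787 316.9310478202304 239.59254336357168 [[ 7.43000e-01 -4.92000e-01  4.55000e-01  1.15259e+02]
 [-6.70000e-01 -5.33000e-01  5.17000e-01 -5.60600e+02]
 [-1.20000e-02 -6.88000e-01 -7.25000e-01  8.86213e+02]
 [ 0.00000e+00  0.00000e+00  0.00000e+00  1.00000e+00]]
```

View pics/top0.png

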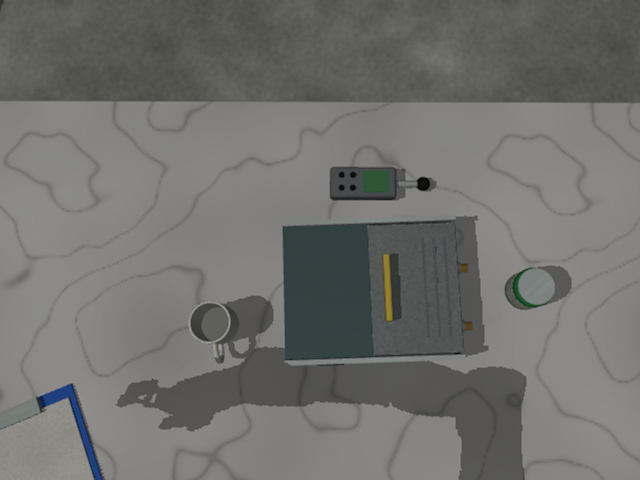

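View pics/side0.png

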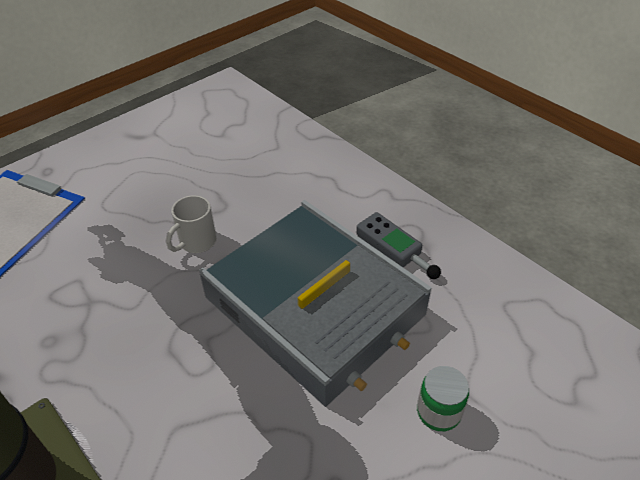

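```bash
cat > h.py <<'E'
import numpy as np,cv2
def pts(c):
    z=c["z_map"];v,u=np.mgrid[:480,:640]
    P=np.stack([(u-c["cx"])/c["fx"]*z,(v-c["cy"])/c["fy"]*z,z],-1);T=c["world_from_camera"]
    W=P@T[:3,:3].T+T[:3,3];W[z==0]=np.nan;return W
def cast(c,uv,h):
    uv=np.atleast_2d(np.array(uv,float));T=c["world_from_camera"]
    d=np.c_[(uv[:,0]-c["cx"])/c["fx"],(uv[:,1]-c["cy"])/c["fy"],np.ones(len(uv))]@T[:3,:3].T
    o=T[:3,3];return o+d*((h-o[2])/d[:,2])[:,None]
E
python3 - <<'E'
from h import *
for n in("top","side"):
    c=dict(np.load(n+"0.npz"));W=pts(c);im=c["image"]
    hsv=cv2.cvtColor(im,cv2.COLOR_RGB2HSV)
    y=cv2.inRange(hsv,(20,150,120),(32,255,255))
    y[:, :200]=0
    m=(y>0)&(W[...,2]>95)
    p=W[m];r=cv2.minAreaRect(p[:,:2].astype(np.float32));print(n,"rib",m.sum(),r,np.median(p[:,2]))
    h=W[...,2];b=((h>60)&(h<88)&(W[...,0]>350)&(W[...,0]<750)&(W[...,1]>-250)&(W[...,1]<200)).astype(np.uint8)
    k,l,st,ce=cv2.connectedComponentsWithStats(b);i=1+np.argmax(st[1:,4])
    q=W[l==i];q=q[q[:,2]>64];print("box",cv2.minAreaRect(q[:,:2].astype(np.float32)),cv2.boxPoints(cv2.minAreaRect(q[:,:2].astype(np.float32))).round(),np.percentile(q[:,2],[5,50,95,99.5]))
    for nm,lo,hi in(("mug",(590,0),0),):pass
    o=(h>20)&(l!=i)&(W[...,0]>300)
    k,l2,st,ce=cv2.connectedComponentsWithStats(o.astype(np.uint8))
    for j in range(1,k):
        if st[j,4]>60:
            q=W[l2==j];print(ce[j].round(),st[j,4],np.percentile(q,2,axis=0).round(),np.percentile(q,98,axis=0).round())
E
```

```text
top rib 346 ((556.9677734375, -78.54454040527344), (117.89289093017578, 9.36776065826416), 2.8056557178497314) 100.7993369661184
box ((555.4529418945312, -52.15882873535156), (262.7235412597656, 320.7164306640625), 2.5759472846984863) [[ 417.  102.]
 [ 431. -218.]
 [ 694. -206.]
 [ 679.  114.]] [65.63781024 72.28257675 78.9874745  82.19936401]
[368. 183.] 2302 [ 739. -158.   21.] [797.  25.  37.]
[408. 223.] 107 [ 680. -198.   40.] [687. -53.  55.]
[388. 288.] 477 [498. -86.  91.] [613. -72. 105.]
[463. 268.] 98 [ 592. -237.   21.] [ 611. -216.   37.]
[531. 289.] 1568 [ 527. -374.   27.] [ 592. -310.   89.]
[213. 328.] 1110 [426. 199.  21.] [526. 271.  92.]
[467. 326.] 98 [ 484. -241.   22.] [ 502. -223.   37.]
side rib 316 ((553.3037109375, -78.49308013916016), (118.19783782958984, 12.249420166015625), 1.8625831604003906) 101.27194957852686
box ((552.9664916992188, -49.85093688964844), (265.86285400390625, 323.6749572753906), 2.680233955383301) [[ 413.  106.]
 [ 428. -218.]
 [ 693. -205.]
 [ 678.  118.]] [66.74839683 74.09409504 79.54190115 83.05598572]
[191. 222.] 1952 [422. 200.  22.] [523. 274.  92.]
[393. 240.] 1841 [ 736. -161.   21.] [795.  23.  36.]
[323. 282.] 586 [495. -87.  89.] [610. -72. 104.]
[322. 346.] 3063 [ 415. -235.   21.] [675.  87.  59.]
[443. 396.] 2471 [ 523. -380.   23.] [ 586. -316.   88.]
```

```bash
python3 - <<'E'
from scipy.spatial.transform import Rotation as R
print(R.from_quat([.69005701,-.15747074,.15723641,-.68869514]).as_matrix().round(3))
E
```

```text
[[ 0.901 -0.001  0.434]
 [-0.434 -0.002  0.901]
 [ 0.    -1.    -0.002]]
```

Emit:
{"method": "send_rows", "body": {
  "delta_pos": [
    [1.43,-3.38,0],
    [1.43,-3.38,0],
    [1.43,-3.38,0],
    [1.43,-3.38,0],
    [1.43,-3.38,0],
    [1.43,-3.38,0],
    [1.43,-3.38,0],
    [1.43,-3.38,0],
    [1.43,-3.38,0],
    [1.43,-3.38,0],
    [1.43,-3.38,0],
    [1.43,-3.38,0],
    [1.43,-3.38,0],
    [1.43,-3.38,0],
    [1.43,-3.38,0],
    [1.43,-3.38,0],
    [1.43,-3.38,0],
    [1.43,-3.38,0],
    [1.43,-3.38,0],
    [1.43,-3.38,0]
  ],
  "rot": [
    [0,0,-3.1],
    [0,0,-3.1],
    [0,0,-3.1],
    [0,0,-3.1],
    [0,0,-3.1],
    [0,0,-3.1],
    [0,0,-3.1],
    [0,0,-3.1],
    [0,0,-3.1],
    [0,0,-3.1],
    [0,0,-3.1],
    [0,0,-3.1],
    [0,0,-3.1],
    [0,0,-3.1],
    [0,0,-3.1],
    [0,0,-3.1],
    [0,0,-3.1],
    [0,0,-3.1],
    [0,0,-3.1],
    [0,0,-3.1]
  ],
  "fingers": [0,0,0,0,0,0,0,0,0,0,0,0,0,0,0,0,0,0,0,0],
  "force": 30
}}

```text
clock: 2.6
tool_pos: [557.2, -113.8, 192.7]
orientation: [-0.509, 0.51, -0.491, 0.49]
contact_force: [0.2, 0.5, 0.3]
width: -0.4
```

Emit:
{"method": "send_rows", "body": {
  "delta_pos": [
    [0,0,-2.5],
    [0,0,-2.5],
    [0,0,-2.5],
    [0,0,-2.0],
    [0,0,-0.7],
    [0,0,-0.5],
    [0,0,0]
  ],
  "rot": [
    [0,0,0],
    [0,0,0],
    [0,0,0],
    [0,0,0],
    [0,0,0],
    [0,0,0],
    [0,0,0]
  ],
  "fingers": [0,0,0,0,0,0,0]
}}

```text
clock: 3.48
tool_pos: [557.4, -112.9, 86.3]
orientation: [0.51, -0.51, 0.49, -0.49]
contact_force: [-1.0, 0.1, -0.1]
width: 0.2
```

```bash
python3 - <<'E'
from rig import arm
import cv2
for n in("side",):
    c=arm.camera(n);cv2.imwrite(f"pics/{n}1.png",c["image"][:,:,::-1])
E
```

```text
(no output)
```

View pics/side1.png

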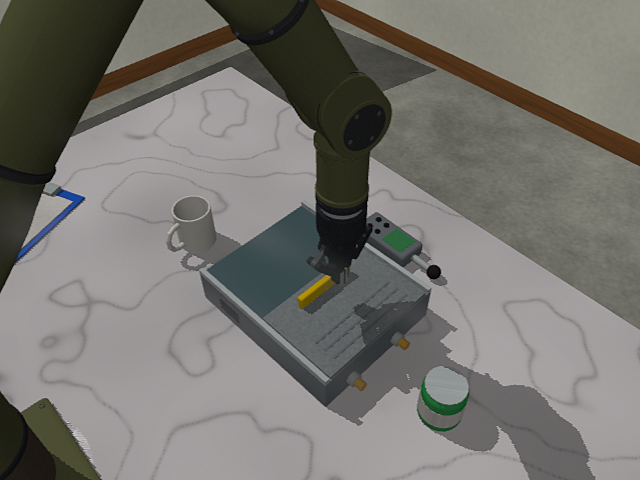

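Emit:
{"method": "send_rows", "body": {
  "delta_pos": [
    [-0.03,0.6,0],
    [-0.03,0.6,0],
    [-0.03,0.5,0],
    [-0.02,0.5,0],
    [-0.02,0.5,0],
    [-0.02,0.5,0],
    [-0.02,0.5,0],
    [-0.02,0.5,0],
    [-0.02,0.5,0],
    [-0.02,0.5,0],
    [-0.02,0.5,0],
    [-0.02,0.5,0]
  ],
  "rot": [
    [0,0,0],
    [0,0,0],
    [0,0,0],
    [0,0,0],
    [0,0,0],
    [0,0,0],
    [0,0,0],
    [0,0,0],
    [0,0,0],
    [0,0,0],
    [0,0,0],
    [0,0,0]
  ],
  "fingers": [0,0,0,0,0,0,0,0,0,0,0,0]
}}

```text
clock: 5.03
tool_pos: [554.5, -50.5, 86.0]
orientation: [0.51, -0.51, 0.49, -0.49]
contact_force: [-0.1, -0.9, -0.5]
width: -0.2
```

Emit:
{"method": "send_rows", "body": {
  "delta_pos": [
    [-0.02,0.5,0],
    [-0.02,0.5,0],
    [-0.02,0.5,0],
    [-0.03,0.5,0],
    [-0.02,0.5,0],
    [-0.02,0.5,0],
    [-0.02,0.5,0],
    [-0.03,0.5,0],
    [-0.02,0.5,0],
    [-0.02,0.5,0],
    [-0.02,0.5,0],
    [-0.03,0.5,0],
    [-0.02,0.5,0],
    [-0.02,0.5,0],
    [-0.02,0.5,0],
    [-0.03,0.5,0]
  ],
  "rot": [
    [0,0,0],
    [0,0,0],
    [0,0,0],
    [0,0,0],
    [0,0,0],
    [0,0,0],
    [0,0,0],
    [0,0,0],
    [0,0,0],
    [0,0,0],
    [0,0,0],
    [0,0,0],
    [0,0,0],
    [0,0,0],
    [0,0,0],
    [0,0,0]
  ],
  "fingers": [0,0,0,0,0,0,0,0,0,0,0,0,0,0,0,0]
}}

```text
clock: 7.02
tool_pos: [550.9, 29.5, 86.0]
orientation: [0.51, -0.51, 0.49, -0.49]
contact_force: [1.0, 0.3, 0.9]
width: -0.2
```

```bash
python3 - <<'E'
from rig import arm
import cv2
from h import *
for n in("side","top"):
    c=arm.camera(n);cv2.imwrite(f"pics/{n}2.png",c["image"][:,:,::-1])
    W=pts(c);hsv=cv2.cvtColor(c["image"],cv2.COLOR_RGB2HSV)
    y=cv2.inRange(hsv,(20,150,60),(32,255,255));m=(y>0)&(W[...,2]>95)&(W[...,0]>450)
    p=W[m];print(n,cv2.minAreaRect(p[:,:2].astype(np.float32)),np.median(p,0))
print(arm.observe()["contact_force"],arm.observe()["tool_pos"])
E
```

```text
side ((552.7008666992188, -79.74423217773438), (119.97502899169922, 12.846487045288086), 2.157012462615967) [548.33819999 -81.02574385 100.84029927]
top ((556.8162231445312, -78.88562774658203), (118.02464294433594, 10.829367637634277), 2.435269832611084) [554.46093366 -78.28899145 100.72661177]
[-0.05314284 -0.24674634 -0.20847079] [550.83609168  30.10744836  85.99210051]
```

View pics/side2.png

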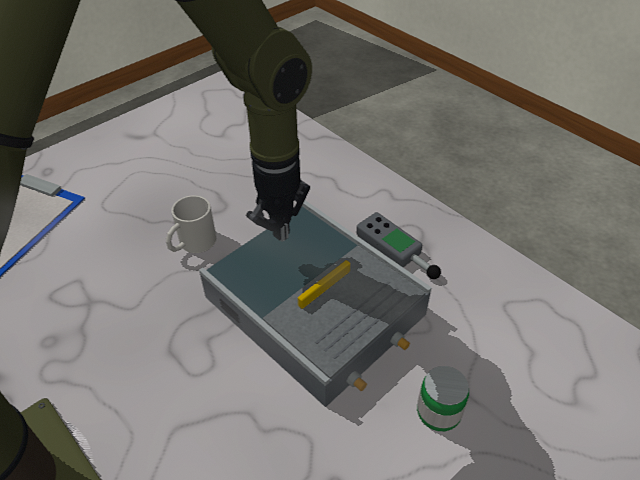

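View pics/top2.png

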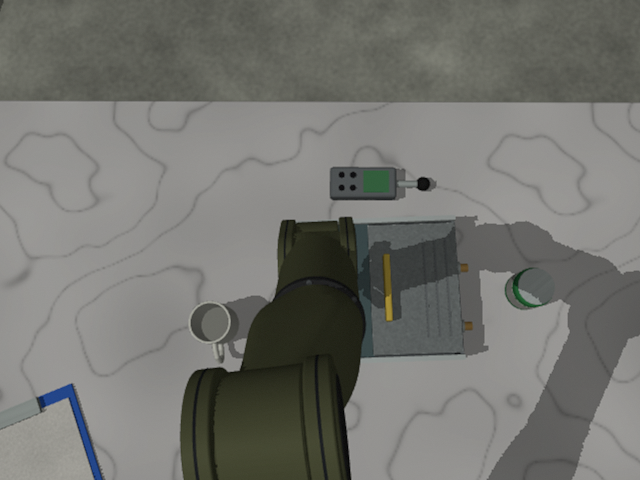

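```bash
python3 - <<'E'
from rig import arm
import cv2
from h import *
c=arm.camera("side");im=c["image"][140:280,200:370]
cv2.imwrite("pics/crop2.png",cv2.resize(im,None,fx=4,fy=4,interpolation=cv2.INTER_NEAREST)[:,:,::-1])
W=pts(c)
for v in range(216,250,3):
    print(v,[tuple(W[v,u].round().astype(int)) for u in range(272,296,4)])
E
```

```text
216 [(np.int64(535), np.int64(30), np.int64(187)), (np.int64(532), np.int64(15), np.int64(199)), (np.int64(539), np.int64(13), np.int64(196)), (np.int64(553), np.int64(21), np.int64(181)), (np.int64(560), np.int64(19), np.int64(178)), (np.int64(637), np.int64(107), np.int64(65))]
219 [(np.int64(534), np.int64(30), np.int64(180)), (np.int64(534), np.int64(18), np.int64(189)), (np.int64(543), np.int64(19), np.int64(183)), (np.int64(552), np.int64(20), np.int64(176)), (np.int64(560), np.int64(20), np.int64(171)), (np.int64(631), np.int64(99), np.int64(67))]
222 [(np.int64(530), np.int64(25), np.int64(180)), (np.int64(535), np.int64(21), np.int64(179)), (np.int64(541), np.int64(17), np.int64(178)), (np.int64(554), np.int64(23), np.int64(165)), (np.int64(561), np.int64(21), np.int64(162)), (np.int64(623), np.int64(90), np.int64(70))]
225 [(np.int64(524), np.int64(18), np.int64(182)), (np.int64(535), np.int64(22), np.int64(171)), (np.int64(540), np.int64(17), np.int64(171)), (np.int64(550), np.int64(19), np.int64(164)), (np.int64(562), np.int64(22), np.int64(153)), (np.int64(619), np.int64
[... 1538 characters left out ...]
 np.int64(67)), (np.int64(577), np.int64(58), np.int64(68)), (np.int64(581), np.int64(52), np.int64(70)), (np.int64(587), np.int64(47), np.int64(70))]
246 [(np.int64(554), np.int64(66), np.int64(70)), (np.int64(561), np.int64(63), np.int64(68)), (np.int64(566), np.int64(57), np.int64(69)), (np.int64(573), np.int64(53), np.int64(67)), (np.int64(577), np.int64(47), np.int64(68)), (np.int64(583), np.int64(43), np.int64(67))]
249 [(np.int64(551), np.int64(63), np.int64(66)), (np.int64(556), np.int64(57), np.int64(68)), (np.int64(562), np.int64(52), np.int64(67)), (np.int64(566), np.int64(46), np.int64(69)), (np.int64(571), np.int64(40), np.int64(70)), (np.int64(577), np.int64(36), np.int64(69))]
```

View pics/crop2.png

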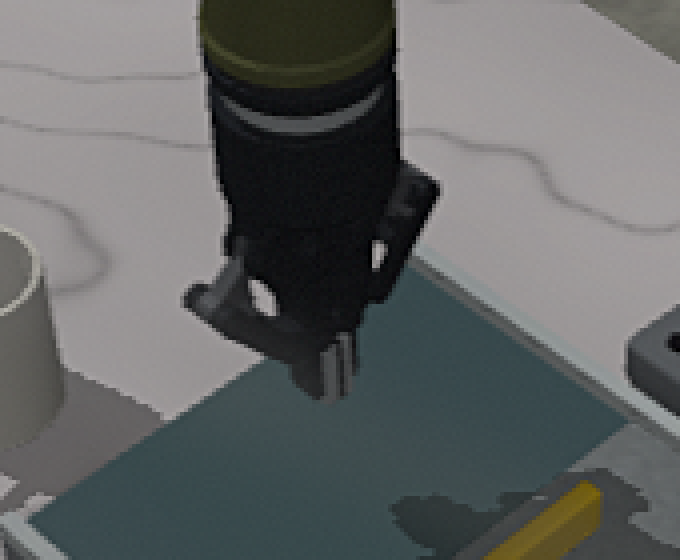

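```bash
python3 - <<'E'
from rig import arm
import cv2
from h import *
c=arm.camera("side");W=pts(c)
m=(W[...,2]>110)&(np.hypot(W[...,0]-551,W[...,1]-30)<100)
P=W[m]
for z in range(115,230,6):
    q=P[abs(P[:,2]-z)<3]
    if len(q): print(z,len(q),q[:,:2].min(0).round(),q[:,:2].max(0).round())
E
```

```text
127 10 [542.  19.] [555.  25.]
133 26 [537.  17.] [563.  33.]
139 41 [535.  18.] [563.  39.]
145 37 [535.  17.] [563.  35.]
151 36 [535.  16.] [563.  31.]
157 32 [536.  17.] [562.  29.]
163 26 [536.  17.] [562.  26.]
169 44 [525.  16.] [580.  28.]
175 92 [516.  15.] [582.  40.]
181 117 [512.  15.] [591.  42.]
187 84 [508.  13.] [593.  43.]
193 98 [503.  11.] [599.  31.]
199 115 [496.  11.] [600.  32.]
205 113 [492.  11.] [608.  32.]
211 157 [488.  11.] [611.  37.]
217 214 [487.   9.] [610.  41.]
223 148 [490.   8.] [603.  32.]
229 131 [501.   9.] [590.  35.]
```

Emit:
{"method": "send_rows", "body": {
  "delta_pos": [
    [0.06,-1.5,0],
    [0.06,-1.5,0],
    [0.06,-1.5,0],
    [0.06,-1.5,0],
    [0.06,-1.5,0],
    [0.06,-1.5,0],
    [0.06,-1.5,0],
    [0.06,-1.5,0],
    [0.06,-1.5,0],
    [0.06,-0.8,0],
    [0,0,0]
  ],
  "rot": [
    [0,0,0],
    [0,0,0],
    [0,0,0],
    [0,0,0],
    [0,0,0],
    [0,0,0],
    [0,0,0],
    [0,0,0],
    [0,0,0],
    [0,0,0],
    [0,0,0]
  ],
  "fingers": [0,0,0,0,0,0,0,0,0,0,0]
}}

```text
clock: 8.6
tool_pos: [556.9, -114.6, 86.0]
orientation: [0.51, -0.51, 0.49, -0.49]
contact_force: [1.0, -0.2, 0.1]
width: -0.1
```

```bash
python3 - <<'E'
from rig import arm
import cv2
from h import *
c=arm.camera("side");im=c["image"][200:320,280:420];W=pts(c)
cv2.imwrite("pics/crop3.png",cv2.resize(im,None,fx=4,fy=4,interpolation=cv2.INTER_NEAREST)[:,:,::-1])
m=(W[...,2]>108)&(W[...,2]<150)&(np.hypot(W[...,0]-557,W[...,1]+113)<40)
P=W[m]
for z in range(105,150,4):
    q=P[abs(P[:,2]-z)<2]
    if len(q): print(z,len(q),np.median(q,0).round(),q[:,:2].min(0).round(),q[:,:2].max(0).round())
print(arm.observe()["tool_pos"])
E
```

```text
125 3 [ 550. -122.  126.] [ 550. -124.] [ 550. -119.]
129 8 [ 555. -124.  130.] [ 549. -126.] [ 561. -120.]
133 16 [ 550. -123.  132.] [ 544. -126.] [ 562. -109.]
137 29 [ 549. -122.  137.] [ 542. -127.] [ 569. -111.]
141 23 [ 550. -122.  141.] [ 541. -127.] [ 569. -109.]
145 27 [ 550. -122.  145.] [ 542. -126.] [ 569. -113.]
149 20 [ 551. -124.  149.] [ 542. -126.] [ 569. -117.]
[ 556.89461345 -113.67188483   86.00455697]
```

View pics/crop3.png

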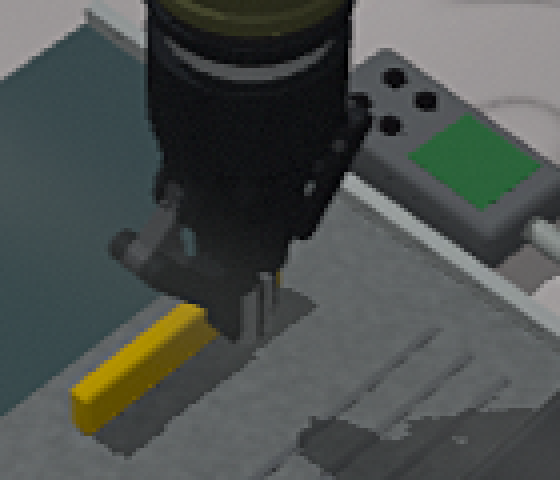

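Emit:
{"method": "send_rows", "body": {
  "delta_pos": [
    [0,0,-1.2],
    [0,0,-1.2],
    [0,0,-0.6],
    [0,0,-0.4],
    [0,0,-0.3],
    [0,0,0]
  ],
  "rot": [
    [0,0,0],
    [0,0,0],
    [0,0,0],
    [0,0,0],
    [0,0,0],
    [0,0,0]
  ],
  "fingers": [0,0,0,0,0,0]
}}

```text
clock: 9.4
tool_pos: [556.9, -113.9, 49.0]
orientation: [0.51, -0.51, 0.49, -0.49]
contact_force: [-0.3, -0.5, 0.0]
width: 0.1
```

```bash
cat > tip.py <<'E'
from rig import arm
import cv2,sys
from h import *
s=arm.observe();t=s["tool_pos"]
c=arm.camera("side");W=pts(c);n=sys.argv[1]
T=np.linalg.inv(c["world_from_camera"]);p=T[:3,:3]@np.array([t[0],t[1],t[2]+40])+T[:3,3]
u=int(p[0]/p[2]*c["fx"]+c["cx"]);v=int(p[1]/p[2]*c["fy"]+c["cy"])
im=c["image"][max(0,v-60):v+60,u-75:u+75]
cv2.imwrite(f"pics/{n}.png",cv2.resize(im,None,fx=4,fy=4,interpolation=cv2.INTER_NEAREST)[:,:,::-1])
m=(W[...,2]>float(sys.argv[2]))&(W[...,2]<150)&(abs(W[...,0]-t[0])<18)&(W[...,1]<t[1]-3)&(W[...,1]>t[1]-17)
P=W[m]
for z in range(40,150,3):
    q=P[abs(P[:,2]-z)<1.5]
    if len(q): print(z,len(q),np.median(q,0).round(),q[:,:2].min(0).round(),q[:,:2].max(0).round())
print(t,s["contact_force"],u,v)
E
python3 tip.py crop4 79
```

```text
79 1 [ 558. -120.   79.] [ 558. -120.] [ 558. -120.]
91 7 [ 553. -123.   92.] [ 549. -124.] [ 563. -119.]
94 8 [ 550. -124.   94.] [ 549. -125.] [ 563. -120.]
97 11 [ 553. -123.   97.] [ 543. -125.] [ 562. -120.]
100 12 [ 551. -122.  100.] [ 542. -125.] [ 569. -118.]
103 14 [ 550. -122.  103.] [ 542. -125.] [ 569. -119.]
106 13 [ 550. -122.  106.] [ 542. -125.] [ 570. -119.]
109 20 [ 549. -122.  110.] [ 542. -126.] [ 569. -119.]
112 13 [ 552. -124.  112.] [ 542. -125.] [ 570. -118.]
115 11 [ 549. -121.  115.] [ 543. -126.] [ 568. -120.]
118 15 [ 550. -124.  118.] [ 541. -126.] [ 562. -117.]
121 9 [ 555. -124.  120.] [ 542. -125.] [ 562. -121.]
124 13 [ 556. -123.  124.] [ 542. -125.] [ 562. -120.]
127 5 [ 549. -123.  127.] [ 541. -125.] [ 560. -122.]
130 13 [ 558. -126.  130.] [ 541. -127.] [ 567. -121.]
133 21 [ 550. -125.  133.] [ 541. -128.] [ 571. -121.]
136 15 [ 558. -125.  136.] [ 542. -127.] [ 565. -121.]
139 19 [ 552. -125.  139.] [ 541. -127.] [ 569. -120.]
142 20 [ 551. -125.  141.] [ 539. -127.] [ 570. -118.]
145 9 [ 543. -126.  145.] [ 540. -127.] [ 567. -122.]
148 6 [ 559. -125.  148.] [ 541. -126.] [ 561. -122.]
[ 556.85034081 -113.88649907   48.96288945] [-0.30209439 -0.46654997  0.0066685 ] 339 294
```

View pics/crop4.png

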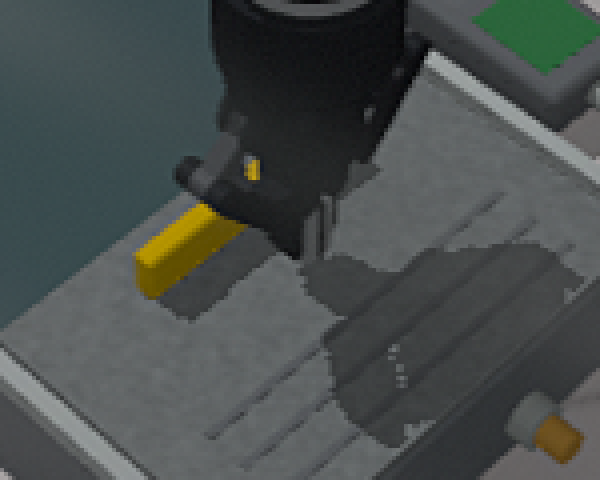

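Emit:
{"method": "send_rows", "body": {
  "delta_pos": [
    [0,0,-0.5],
    [0,0,0],
    [-0.03,0.6,0],
    [-0.03,0.6,0],
    [-0.03,0.4,0],
    [-0.02,0.4,0],
    [-0.02,0.4,0],
    [-0.02,0.4,0],
    [-0.02,0.4,0],
    [-0.02,0.4,0]
  ],
  "rot": [
    [0,0,0],
    [0,0,0],
    [0,0,0],
    [0,0,0],
    [0,0,0],
    [0,0,0],
    [0,0,0],
    [0,0,0],
    [0,0,0],
    [0,0,0]
  ],
  "fingers": [0,0,0,0,0,0,0,0,0,0]
}}

```text
clock: 10.7
tool_pos: [555.1, -77.7, 44.1]
orientation: [0.51, -0.51, 0.49, -0.49]
contact_force: [0.1, -2.6, 0.5]
width: 0.0
```

```bash
python3 tip.py crop5 79|tail -1
```

```text
[555.08683119 -77.72244475  44.07447383] [ 0.12995748 -2.55031734  0.51659154] 324 284
```

View pics/crop5.png

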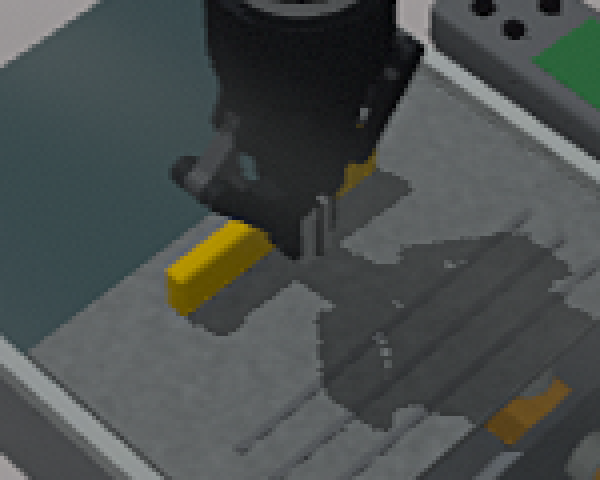

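The tips now bear on the rib with about 2.6 N, and the brass pipe is coming into view at the right edge, so the cover is moving. I'll continue.

Emit:
{"method": "send_rows", "body": {
  "delta_pos": [
    [-0.02,0.5,0],
    [-0.02,0.5,0],
    [-0.02,0.5,0],
    [-0.03,0.5,0],
    [-0.02,0.5,0],
    [-0.02,0.5,0],
    [-0.02,0.5,0],
    [-0.03,0.5,0],
    [-0.02,0.5,0],
    [-0.02,0.5,0],
    [-0.02,0.5,0],
    [-0.03,0.5,0],
    [-0.02,0.5,0],
    [-0.02,0.5,0],
    [-0.02,0.5,0],
    [-0.03,0.5,0],
    [-0.02,0.5,0],
    [-0.02,0.5,0],
    [-0.02,0.5,0],
    [-0.02,0.5,0]
  ],
  "rot": [
    [0,0,0],
    [0,0,0],
    [0,0,0],
    [0,0,0],
    [0,0,0],
    [0,0,0],
    [0,0,0],
    [0,0,0],
    [0,0,0],
    [0,0,0],
    [0,0,0],
    [0,0,0],
    [0,0,0],
    [0,0,0],
    [0,0,0],
    [0,0,0],
    [0,0,0],
    [0,0,0],
    [0,0,0],
    [0,0,0]
  ],
  "fingers": [0,0,0,0,0,0,0,0,0,0,0,0,0,0,0,0,0,0,0,0]
}}

```text
clock: 13.25
tool_pos: [550.5, 22.5, 44.0]
orientation: [0.51, -0.51, 0.49, -0.49]
contact_force: [0.9, -2.2, 1.7]
width: -0.1
```

Emit:
{"method": "send_rows", "body": {
  "delta_pos": [
    [-0.02,0.4,0],
    [-0.02,0.4,0],
    [-0.02,0.3,0],
    [-0.01,0.3,0],
    [-0.01,0.3,0]
  ],
  "rot": [
    [0,0,0],
    [0,0,0],
    [0,0,0],
    [0,0,0],
    [0,0,0]
  ],
  "fingers": [0,0,0,0,0]
}}

```text
clock: 13.88
tool_pos: [549.8, 39.2, 44.0]
orientation: [0.51, -0.51, 0.49, -0.49]
contact_force: [0.8, -2.0, 1.1]
width: 0.3
```

```bash
python3 tip.py crop6 79|tail -1
```

```text
[549.76200795  39.24833357  44.0338844 ] [ 0.78466606 -2.03095786  1.07949809] 278 249
```

View pics/crop6.png

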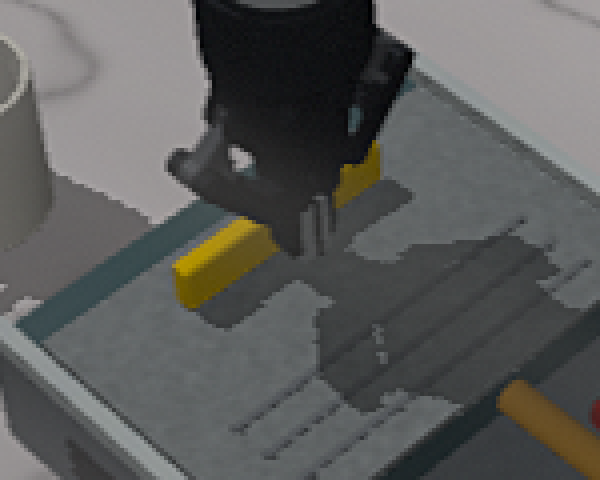

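Emit:
{"method": "send_rows", "body": {
  "delta_pos": [
    [-0.02,0.3,0],
    [-0.01,0.3,0],
    [-0.01,0.2,0],
    [-0.01,0.2,0]
  ],
  "rot": [
    [0,0,0],
    [0,0,0],
    [0,0,0],
    [0,0,0]
  ],
  "fingers": [0,0,0,0]
}}

```text
clock: 14.42
tool_pos: [549.2, 49.3, 44.0]
orientation: [-0.51, 0.51, -0.49, 0.49]
contact_force: [1.1, -2.0, 1.9]
width: -0.3
```

Emit:
{"method": "send_rows", "body": {
  "delta_pos": [
    [0,0.15,0],
    [0,0.15,0]
  ],
  "rot": [
    [0,0,0],
    [0,0,0]
  ],
  "fingers": [0,0]
}}

```text
clock: 14.68
tool_pos: [549.1, 52.2, 44.0]
orientation: [-0.51, 0.51, -0.49, 0.49]
contact_force: [0.5, -1.5, 0.6]
width: -0.1
```

Emit:
{"method": "send_rows", "body": {
  "delta_pos": [
    [0,0.15,0],
    [0,0.15,0]
  ],
  "rot": [
    [0,0,0],
    [0,0,0]
  ],
  "fingers": [0,0]
}}

```text
clock: 14.92
tool_pos: [548.9, 55.2, 44.0]
orientation: [-0.51, 0.51, -0.49, 0.49]
contact_force: [0.3, -2.2, 1.5]
width: 0.0
```

Emit:
{"method": "send_rows", "body": {
  "delta_pos": [
    [0,0.1,0],
    [0,0.1,0]
  ],
  "rot": [
    [0,0,0],
    [0,0,0]
  ],
  "fingers": [0,0]
}}

```text
clock: 15.18
tool_pos: [548.9, 57.2, 44.0]
orientation: [-0.51, 0.51, -0.49, 0.49]
contact_force: [0.3, -2.9, 1.5]
width: -0.2
```

Emit:
{"method": "send_rows", "body": {
  "delta_pos": [
    [0,0.1,0],
    [0,0,0]
  ],
  "rot": [
    [0,0,0],
    [0,0,0]
  ],
  "fingers": [0,0]
}}

```text
clock: 15.42
tool_pos: [548.9, 57.4, 44.0]
orientation: [-0.509, 0.51, -0.49, 0.49]
contact_force: [-1.4, -3.5, 1.7]
width: -0.3
```

Emit:
{"method": "send_rows", "body": {
  "delta_pos": [
    [0,0.1,0],
    [0,0,0]
  ],
  "rot": [
    [0,0,0],
    [0,0,0]
  ],
  "fingers": [0,0]
}}

```text
clock: 15.68
tool_pos: [548.8, 57.4, 44.0]
orientation: [-0.509, 0.51, -0.49, 0.491]
contact_force: [0.1, -6.3, 2.1]
width: -0.1
```

```bash
python3 tip.py crop7 79|tail -1
```

```text
[548.81442866  57.40066307  43.97248575] [ 0.14619469 -6.25579751  2.09971813] 272 244
```

View pics/crop7.png

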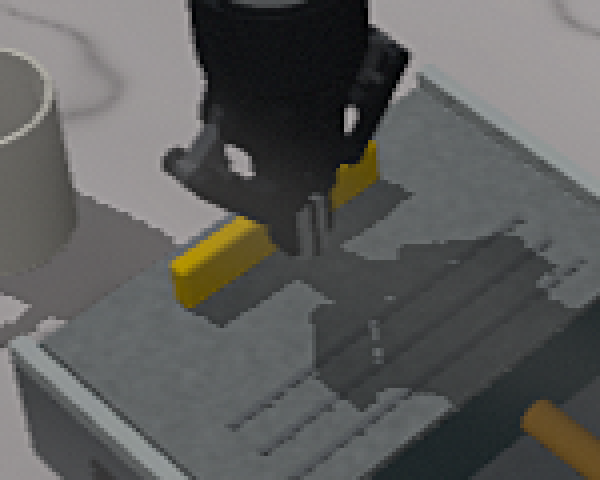

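Emit:
{"method": "send_rows", "body": {
  "delta_pos": [
    [0,-0.5,0],
    [0,-1.5,0],
    [0,0,1.5],
    [0,0,3],
    [0,0,3],
    [0,0,0]
  ],
  "rot": [
    [0,0,0],
    [0,0,0],
    [0,0,0],
    [0,0,0],
    [0,0,0],
    [0,0,0]
  ],
  "fingers": [0,0,0,0,0,0]
}}

```text
clock: 16.48
tool_pos: [551.4, 39.7, 122.0]
orientation: [0.512, -0.508, 0.489, -0.491]
contact_force: [0.4, -1.0, 0.7]
width: -0.2
```

```bash
python3 - <<'E'
from rig import arm
from h import *
for n in("side","top"):
    c=arm.camera(n);np.savez(f"{n}8.npz",**c);im=c["image"]
    a=im[150:400,330:530] if n=="top" else im[220:420,230:460]
    cv2.imwrite(f"pics/{n}8.png",cv2.resize(a,None,fx=2.3,fy=2.3)[:,:,::-1])
    W=pts(c);hsv=cv2.cvtColor(im,cv2.COLOR_RGB2HSV)
    for nm,ms in(("yellow",[((20,150,60),(32,255,255))]),("red",[((0,150,50),(8,255,255)),((172,150,50),(180,255,255))]),("blue",[((100,150,40),(125,255,255))])):
        m=sum(cv2.inRange(hsv,*x) for x in ms)>0
        m&=(W[...,0]>420)&(W[...,0]<700)&(W[...,1]<120)
        m&=(W[...,2]>95) if nm=="yellow" else (W[...,2]>56)&(W[...,2]<68)
        if m.sum()>20:
            p=W[m];r=cv2.minAreaRect(p[:,:2].astype(np.float32));print(n,nm,m.sum(),np.median(p,0).round(1),r,cv2.boxPoints(r).round(1).tolist())
E
```

```text
side yellow 340 [543.9  72.1 100.8] ((547.912353515625, 54.603515625), (120.93202209472656, 50.63513946533203), 2.9859626293182373) [[486.20001220703125, 76.69999694824219], [488.79998779296875, 26.200000762939453], [609.5999755859375, 32.5], [607.0, 83.0]]
side red 161 [ 597.8 -140.4   59.8] ((599.0297241210938, -133.07302856445312), (60.843624114990234, 13.594014167785645), 87.50532531738281) [[590.9000244140625, -163.1999969482422], [604.5, -163.8000030517578], [607.0999755859375, -103.0], [593.5999755859375, -102.4000015258789]]
side blue 260 [ 494.  -139.5   60.4] ((495.01141357421875, -138.82073974609375), (60.01110076904297, 14.913012504577637), 79.9419937133789) [[482.3999938964844, -167.10000610351562], [497.1000061035156, -169.6999969482422], [507.6000061035156, -110.5999984741211], [492.8999938964844, -108.0]]
top red 174 [ 602.  -141.    59.9] ((602.1869506835938, -133.0709228515625), (59.52243423461914, 13.759452819824219), 88.44325256347656) [[594.5, -162.60000610351562], [608.2999877929688, -163.0], [609.9000244140625, -103.5], [596.0999755859375, -103.0999984741211]]
top blue 223 [ 497.8 -138.7   59.6] ((498.45452880859375, -138.52915954589844), (59.630531311035156, 12.833122253417969), 80.36786651611328) [[487.1000061035156, -166.89999389648438], [499.79998779296875, -169.0], [509.79998779296875, -110.19999694824219], [497.1000061035156, -108.0999984741211]]
```

View pics/side8.png

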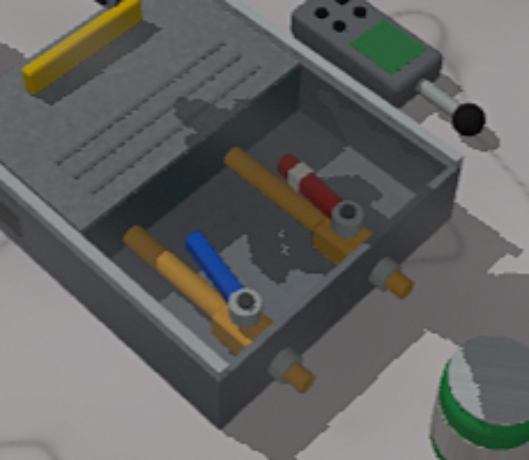

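View pics/top8.png

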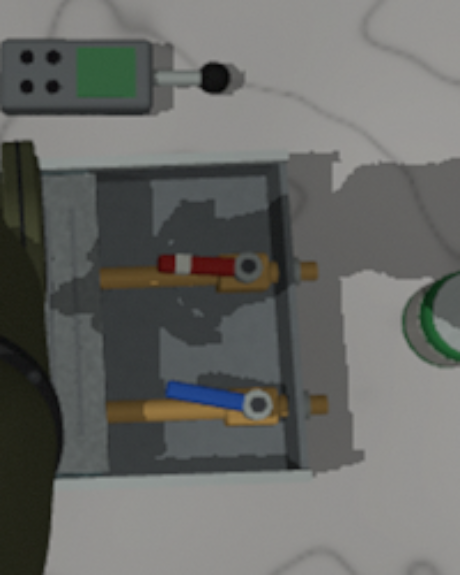

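```bash
python3 - <<'E'
import numpy as np
a=np.radians(2.6);R=np.array([[np.cos(a),-np.sin(a)],[np.sin(a),np.cos(a)]])
p=np.array([599.6,-174.5])
for i,t in enumerate(np.radians([-10,5,15,25,35,45,55,65,75,82,88,90,92])):
    d=np.array([np.sin(t),np.cos(t)]);n=np.array([-np.cos(t),np.sin(t)])
    h=14*abs(np.cos(t))+11*abs(np.sin(t))
    r=55 - 3*max(0,np.sin(t))
    w=p+R@(r*d+(7+h)*n);print(round(np.degrees(t)),w.round(1), (w-prev).round(1) if i else '');prev=w
from rig import arm;s=arm.observe();print(s["tool_pos"],s["qpos"].round(2))
E
```

```text
-10 [ 565.5 -125.8] 
5 [ 580.  -118.9] [14.6  6.9]
15 [ 588.4 -116.5] [8.4 2.4]
25 [ 597.6 -115.5] [9.2 1. ]
35 [ 607.2 -116.2] [ 9.7 -0.7]
45 [ 617.  -118.8] [ 9.8 -2.6]
55 [ 626.6 -123.4] [ 9.5 -4.6]
65 [ 635.3 -130. ] [ 8.8 -6.6]
75 [ 642.8 -138.5] [ 7.5 -8.5]
82 [ 647.1 -145.4] [ 4.3 -6.9]
88 [ 650.  -151.9] [ 2.9 -6.5]
90 [ 650.7 -154.2] [ 0.8 -2.3]
92 [ 651.4 -155.5] [ 0.7 -1.3]
[549.32028025  39.5396938  119.52220405] [-0.2   0.7   0.08  1.87 -0.1   0.58 -0.02]
```

Emit:
{"method": "send_rows", "body": {
  "delta_pos": [
    [0.2,-2,0],
    [0.2,-2,0],
    [0.2,-2,0],
    [0.2,-2,0],
    [0.2,-2,0],
    [0.2,-2,0],
    [0.2,-2,0],
    [0.4,-1.8,0],
    [0,0,-2],
    [0,0,-2],
    [0,0,-2],
    [0,0,-1.5],
    [0,0,0]
  ],
  "rot": [
    [0,0,0],
    [0,0,0],
    [0,0,0],
    [0,0,0],
    [0,0,0],
    [0,0,0],
    [0,0,0],
    [0,0,0],
    [0,0,0],
    [0,0,0],
    [0,0,0],
    [0,0,0],
    [0,0,0]
  ],
  "fingers": [0,0,0,0,0,0,0,0,0,0,0,0,0]
}}

```text
clock: 18.2
tool_pos: [566.4, -118.8, 42.9]
orientation: [-0.509, 0.51, -0.491, 0.489]
contact_force: [0.9, -0.8, -0.5]
width: 0.0
```

```bash
python3 tip.py crop9 70|sed -n '1,5p;$p'
```

```text
82 2 [ 560. -126.   83.] [ 560. -127.] [ 561. -125.]
85 3 [ 560. -125.   84.] [ 559. -129.] [ 563. -123.]
88 13 [ 565. -129.   89.] [ 555. -131.] [ 572. -125.]
91 11 [ 561. -128.   91.] [ 553. -131.] [ 573. -122.]
94 10 [ 562. -127.   94.] [ 552. -130.] [ 579. -125.]
[ 566.44230162 -118.78950493   42.93270628] [ 0.88062198 -0.83951987 -0.50366481] 345 295
```

View pics/crop9.png

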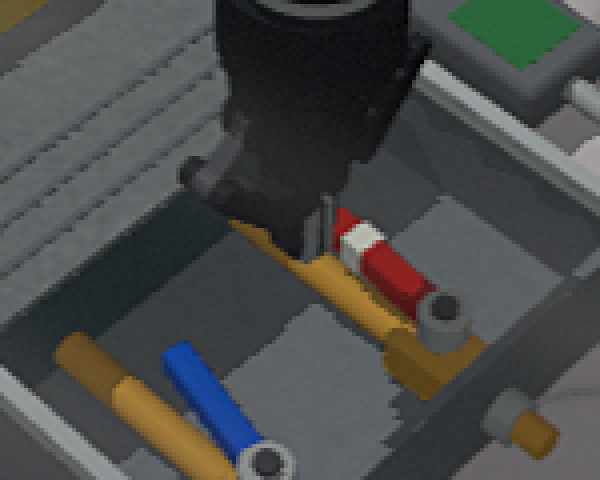

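Emit:
{"method": "send_rows", "body": {
  "delta_pos": [
    [0,0,-1.2],
    [0,0,-1.2],
    [0,0,-0.8],
    [0,0,-0.4],
    [0,0,0]
  ],
  "rot": [
    [0,0,0],
    [0,0,0],
    [0,0,0],
    [0,0,0],
    [0,0,0]
  ],
  "fingers": [0,0,0,0,0]
}}

```text
clock: 18.88
tool_pos: [567.1, -118.8, 7.7]
orientation: [-0.51, 0.51, -0.49, 0.49]
contact_force: [-0.1, -0.6, -0.8]
width: 0.0
```

```bash
python3 tip.py crop10 42|sed -n '1,5p;$p'
```

```text
49 4 [ 560. -126.   48.] [ 559. -129.] [ 574. -124.]
52 7 [ 561. -129.   52.] [ 559. -129.] [ 570. -126.]
55 7 [ 566. -129.   56.] [ 557. -131.] [ 578. -125.]
58 17 [ 560. -128.   58.] [ 552. -131.] [ 578. -124.]
61 10 [ 561. -128.   62.] [ 552. -130.] [ 578. -124.]
[ 567.06069763 -118.84923574    7.71078735] [-0.05260951 -0.63477516 -0.75424392] 345 307
```

View pics/crop10.png

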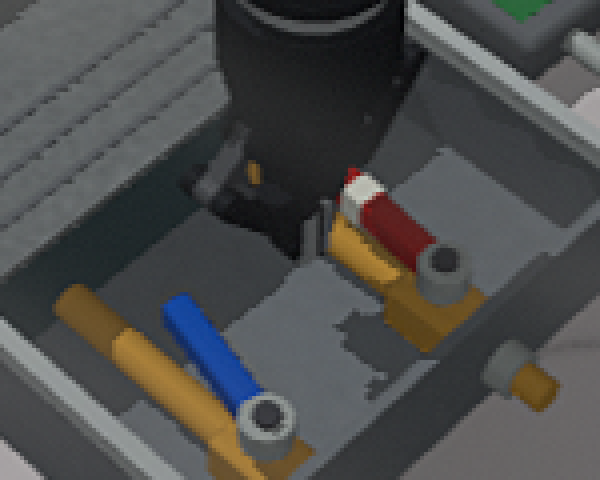

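Emit:
{"method": "send_rows", "body": {
  "delta_pos": [
    [0,0,-0.3],
    [0.7,0,0],
    [0.6,0,0],
    [0.4,0.1,0],
    [0.4,0.1,0],
    [0.45,0.05,0],
    [0.45,0.05,0],
    [0.5,0,0],
    [0.5,-0.1,0]
  ],
  "rot": [
    [0,0,0],
    [0,0,0],
    [0,0,0],
    [0,0,0],
    [0,0,0],
    [0,0,0],
    [0,0,0],
    [0,0,0],
    [0,0,0]
  ],
  "fingers": [0,0,0,0,0,0,0,0,0]
}}

```text
clock: 20.05
tool_pos: [607.5, -116.4, 4.9]
orientation: [0.51, -0.51, 0.49, -0.49]
contact_force: [-2.8, -0.5, -1.5]
width: 0.1
```

```bash
python3 tip.py crop11 42|sed -n '$p'
```

```text
[ 607.48671428 -116.40571127    4.92794789] [-2.79530211 -0.52943438 -1.50417604] 360 295
```

View pics/crop11.png

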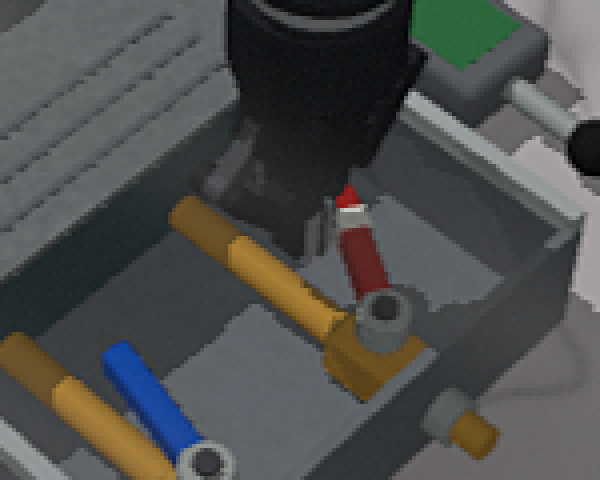

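The red handle is turning (about 35°), and the tips bear on its side near the white band with about 3 N. I'll continue along the arc.

Emit:
{"method": "send_rows", "body": {
  "delta_pos": [
    [0.5,-0.1,0],
    [0.5,-0.15,0],
    [0.45,-0.2,0],
    [0.45,-0.25,0],
    [0.45,-0.3,0],
    [0.45,-0.35,0],
    [0.35,-0.4,0],
    [0.35,-0.4,0],
    [0.2,-0.35,0],
    [0.2,-0.35,0]
  ],
  "rot": [
    [0,0,0],
    [0,0,0],
    [0,0,0],
    [0,0,0],
    [0,0,0],
    [0,0,0],
    [0,0,0],
    [0,0,0],
    [0,0,0],
    [0,0,0]
  ],
  "fingers": [0,0,0,0,0,0,0,0,0,0]
}}

```text
clock: 21.35
tool_pos: [646.5, -145.3, 5.0]
orientation: [0.51, -0.51, 0.49, -0.49]
contact_force: [-1.2, 1.7, -0.8]
width: 0.2
```

```bash
python3 tip.py crop12 42|sed -n '$p'
```

```text
[ 646.45769151 -145.3325683     4.99573404] [-1.21236174  1.73303911 -0.80822749] 387 293
```

View pics/crop12.png

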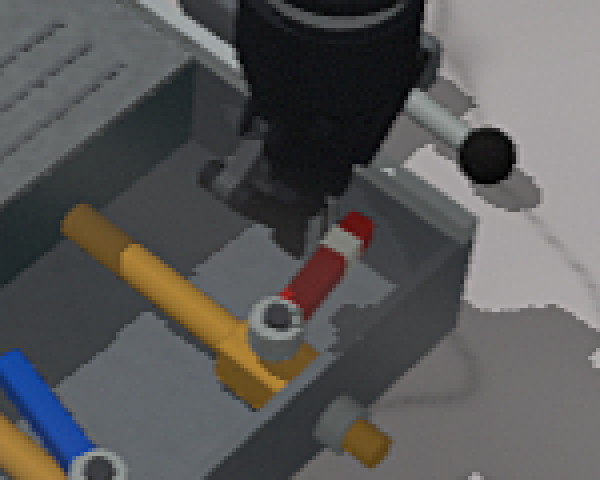

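Emit:
{"method": "send_rows", "body": {
  "delta_pos": [
    [0.1,-0.3,0],
    [0.1,-0.3,0],
    [0,-0.2,0]
  ],
  "rot": [
    [0,0,0],
    [0,0,0],
    [0,0,0]
  ],
  "fingers": [0,0,0]
}}

```text
clock: 21.78
tool_pos: [648.8, -153.4, 5.1]
orientation: [0.51, -0.51, 0.49, -0.49]
contact_force: [-0.0, 2.7, -1.4]
width: 0.2
```

Emit:
{"method": "send_rows", "body": {
  "delta_pos": [
    [0,-0.15,0],
    [0,0,0]
  ],
  "rot": [
    [0,0,0],
    [0,0,0]
  ],
  "fingers": [0,0]
}}

```text
clock: 22.02
tool_pos: [648.8, -153.4, 5.1]
orientation: [0.511, -0.509, 0.49, -0.489]
contact_force: [-0.5, 5.0, 0.1]
width: -0.2
```

Emit:
{"method": "send_rows", "body": {
  "delta_pos": [
    [0,-0.1,0],
    [0,0,0]
  ],
  "rot": [
    [0,0,0],
    [0,0,0]
  ],
  "fingers": [0,0]
}}

```text
clock: 22.28
tool_pos: [648.8, -153.4, 5.1]
orientation: [0.511, -0.509, 0.49, -0.489]
contact_force: [-0.9, 6.2, -0.6]
width: 0.3
```

Emit:
{"method": "send_rows", "body": {
  "delta_pos": [
    [0,-0.1,0],
    [0,0,0]
  ],
  "rot": [
    [0,0,0],
    [0,0,0]
  ],
  "fingers": [0,0]
}}

```text
clock: 22.52
tool_pos: [648.7, -153.4, 5.1]
orientation: [0.511, -0.509, 0.49, -0.489]
contact_force: [-1.0, 8.3, 0.8]
width: 0.1
```

Emit:
{"method": "send_rows", "body": {
  "delta_pos": [
    [0,0.6,0],
    [0,1.2,0],
    [0,0.5,0],
    [0,0,1.5],
    [0,0,2.5],
    [0,0,3],
    [0,0,3],
    [0,0,3],
    [0,2,3],
    [-1,3,3],
    [-1,4,0],
    [-1,4,0],
    [-1,4,0],
    [-1,3,0],
    [0,0,0]
  ],
  "rot": [
    [0,0,0],
    [0,0,0],
    [0,0,0],
    [0,0,0],
    [0,0,0],
    [0,0,0],
    [0,0,0],
    [0,0,0],
    [0,0,0],
    [0,0,0],
    [0,0,0],
    [0,0,0],
    [0,0,0],
    [0,0,0],
    [0,0,0]
  ],
  "fingers": [0,0,0,0,0,0,0,0,0,0,0,0,0,0,0]
}}

```text
clock: 24.4
tool_pos: [597.8, 69.4, 196.1]
orientation: [0.512, -0.51, 0.489, -0.488]
contact_force: [0.5, -0.3, -0.4]
width: -0.0
```

```bash
python3 - <<'E'
from rig import arm
from h import *
for n in("side","top"):
    c=arm.camera(n);im=c["image"]
    cv2.imwrite(f"pics/{n}13.png",im[:,:,::-1])
    W=pts(c);hsv=cv2.cvtColor(im,cv2.COLOR_RGB2HSV)
    for nm,ms in(("yellow",[((20,150,60),(32,255,255))]),("red",[((0,150,50),(8,255,255)),((172,150,50),(180,255,255))]),("blue",[((100,150,40),(125,255,255))])):
        m=sum(cv2.inRange(hsv,*x) for x in ms)>0
        m&=(W[...,0]>420)&(W[...,0]<700)&(W[...,1]<120)
        m&=(W[...,2]>95) if nm=="yellow" else (W[...,2]>56)&(W[...,2]<68)
        if m.sum()>20:
            p=W[m];r=cv2.minAreaRect(p[:,:2].astype(np.float32));print(n,nm,m.sum(),np.median(p,0).round(1),r)
print(arm.observe()["tool_pos"],arm.observe()["contact_force"])
E
```

```text
side yellow 332 [543.4  72.1 101.1] ((545.9412231445312, 73.54155731201172), (119.65010833740234, 14.404223442077637), 2.6683273315429688)
side red 137 [ 634.5 -173.2   60.1] ((639.6073608398438, -172.74038696289062), (59.03998565673828, 13.049982070922852), 3.258190155029297)
side blue 257 [ 494.3 -139.6   60.2] ((494.7817687988281, -138.18682861328125), (60.090545654296875, 14.809162139892578), 80.45648956298828)
top red 157 [ 635.3 -172.1   59.8] ((642.0858154296875, -172.09405517578125), (58.114864349365234, 11.61047077178955), 2.0809264183044434)
top blue 221 [ 498.9 -138.6   59.9] ((498.37908935546875, -137.97235107421875), (58.94788360595703, 12.944207191467285), 80.0862808227539)
[598.82255043  64.91303185 195.9652491 ] [ 0.54516604 -0.29687666 -0.05024777]
```

View pics/side13.png

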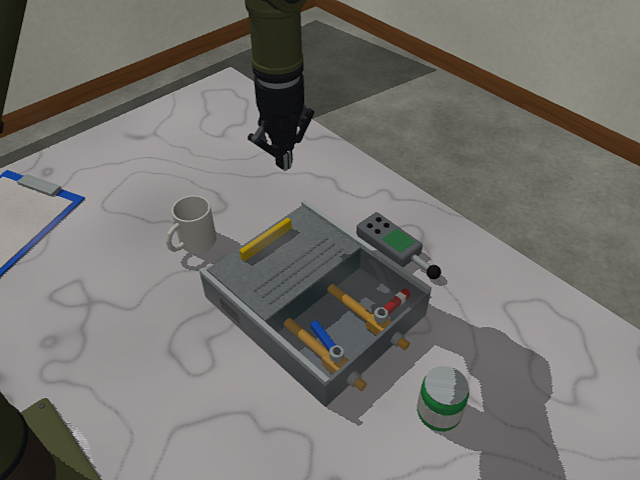

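View pics/top13.png

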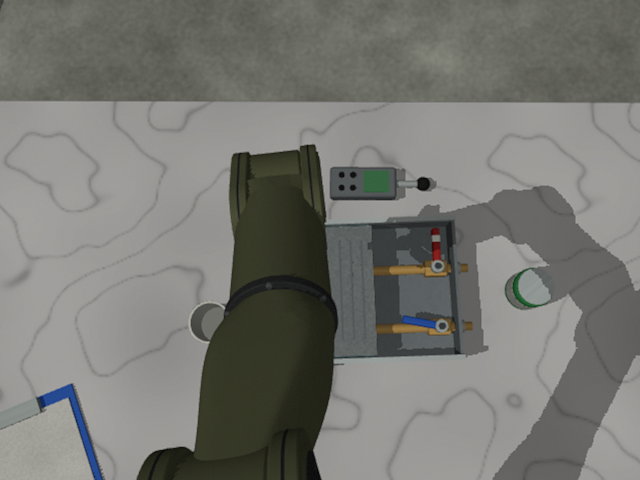

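```bash
python3 -c "
from rig import arm
print(arm.hand_in())"
```

```text
the job is handed in; nothing more can be done
None
```

The cover is open against its stop, the red valve is shut against its stop, and the job is handed in at about 24.5 s of the 64 s. Both pushes were made with the closed fingertips and nothing was gripped.

**One thing that disagreed:** the reported TCP stood about 41 mm lower than the real fingertips, measured on the side camera's depth map. Because of this my first push passed over the rib without touching it. I corrected for the difference from then on.

**Last checks:**

| Item | What the last check showed |
|---|---|
| Cover | The rib moved about 152 mm. Motion stalled while the force rose from about 2 N to 6 N, so it reached its stop. |
| Red handle | It lies at 2.1° (top camera) and 3.3° (side camera) against the box's 2.6°, so it is square across its pipe. The force rose to about 8 N against the stop with no further motion. |
| Blue handle | Unchanged: 80.1–80.5° now, 79.9–80.4° before. |
| Mug, tin and sound meter | All three look unmoved in the pictures. I did not re-measure them, and the arm partly hides the mug in the last top view. |
| Hand | Raised well clear, touching nothing, with contact force near zero. |

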